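# Hang a connecting rod on the inspection slide and bring it to the detent

### The job

Hang the connecting rod that stands in the stand on the bar of the inspection slide: put its large eye over the bar and let go of it. Then take the carriage by its red knob and slide it along the rail until its ball clicks into the notch, and finish there, still holding the knob in the gripper, with the rod hanging on the bar. Leave the tools and parts lying around where they are.

Things in the scene. Friction and masses are not known exactly. Their poses are not given: they have to be found in the camera images.
- rod_eye (a point): centre of the large eye (hole 43 mm wide) of the dark connecting rod: 159 mm long, 71 wide, 18 thick, about 0.5 kg. It starts upright, eye up, bolts resting on two posts of the stand, small end loose in its pocket (rim 50 mm up). Own axes: y along the rod towards the large eye (up), z through the thickness (axis of the eye), x across. The rod ends 33 mm from here along +y, 127 mm along -y
- rod_cap (a point): middle of the cap that closes the large eye at the rod's top end, 24 mm from rod_eye along +y: grip here from above, across the 18 mm thickness. The cap is about 9 mm high (eye's edge 2.5 mm below this point, rod's end 6.5 mm above it) and 40 mm wide between the bolts; fingertips reaching below the eye's edge would meet the bar. Axes as rod_eye
- bar_mid (a point): point on top of the steel bar, half-way along. Bar round, 12 mm thick, level, top 186 mm above the table. x along the bar to the carriage's column (collar 62 mm from here), y along the rail towards the notch, z up. The free end points along -x (to the robot) and has an end button 16 mm across, 42 to 48 mm from here. Hang the rod anywhere between collar and button
- knob_mid (a point): centre of the red knob on top of the carriage's column, 80 mm behind bar_mid along x: a block 26 mm along x, 24 mm along y, 36 mm high, to be taken from above. Its centre is 217 mm above the table. Axes as bar_mid
- carriage (a joint): travel of the carriage, m; 0 at its right-hand stop, grows along +y of bar_mid, 0.19 at the left-hand stop; starts at 0 to 0.03. Friction 1 to 3 N. One notch lies anywhere from 0.08 to 0.14, out of sight: over its last 3 to 4 mm the carriage snaps in by itself, then takes about 10 N either way to push out again
- detent_ball (a joint): how far the spring ball has dropped, m: below 0.001 while it rides on the rail, about 0.002 when seated in the notch
- scraper_1: scraper with wooden handle lying on the table, 149 mm; a bystander
- injector: brass fuel injector lying on the table, 123 mm; a bystander
- wood_block_1: orange wooden block, 120 mm; a bystander
- marker: red marker pen lying on the table, 128 mm; a bystander

How it is judged:
By the outcome, as a careful person would: the job done as asked, in the order asked, and still so for the second after the job is handed in, while the arm keeps its last pose, push and grip.
It also fails if it takes over 72 s, if anything falls off the work surface, if the arm or the gripper's body presses on something with over 40 N, if the wrist force passes 120 N, or if a joint passes its speed limit or range.

### The arm

A 6-joint arm with a two-finger parallel gripper is mounted at the origin on a cart in front of the work surface, level with it; the furniture and walls round the work are solid. World frame = base frame: x ahead of the robot, y to its left, z up, the work surface at z = 0. Lengths are in m, angles in rad, forces in N, time in s.
With the tool pointing down it reaches from about 0.375 to 0.825 m from the base axis. Payload 5.5 kg.
Tool frame: the origin (TCP) lies on the mounting face of the last link; the fingertips stand 173 mm ahead of it and the grasp point (between the pads) lies 155 mm ahead of it (manip.grasp_offset is the y of the grasp point in the tool frame, in m); y points along the fingers, z is the direction in which the jaws open and shut, and the axes are right-handed (so a half turn about y gives the same grasp; the last joint's range is limited). The gripper opens to 85 mm and grips with 20 to 120 N. Pads are 22 mm wide; open, the fingers measure 114 mm over their backs; the gripper's body (76 mm by 85 mm) begins 54 mm behind the grasp point. The pads swing forward as they close: fully open they stand 13 mm farther back than shut.
Start: joints at [1.227, 0.314, -0.047, 1.21, 0, 1.571], TCP at [0.202, 0.565, 0.405] pointing down, gripper open.
Joint ranges: [-2.67, 2.67], [-0.69, 1.73], [-1.03, 1.25], [-2.08, 2.16], [-1.42, 1.45], [-3.14, 3.14]. Speed limits (rad/s): [2.39, 2.39, 3.01, 3.14, 3.14, 3.14].

### API

Orientations are given as a rotation vector (axis times angle).
In Python, from workcell import manip gives the robot as it stands.
- The arm moves only by the tool step_arm, never from a script. Its argument "moves" is a list of rows, each a list of 7 numbers: the shift along the tool's x, y, z in units of 250 mm (1.0 is 250 mm), then the turn, a rotation vector about the tool's x, y, z in units of 90 degrees (1.0 is 90 degrees), then the opening, from -1 (shut) to 1 (fully open). In form: [[dx, dy, dz, ax, ay, az, fingers], ...]. A call has exactly 10 rows; each row is the pose to reach, as a shift and turn from the pose commanded when the call began, along the tool's axes at that moment; what a row does not reach only later rows make up. A row lasts 1/10 s, in which the tool goes at most 50 mm and 8.59 degrees, less where a joint would pass 70% of its speed; a pose out of reach is approached as far as the arm can. A call with a number of a shift or a turn outside -1 to 1 is refused whole. A call with a gripper value outside its range is refused whole. The fingers move at their own pace and stop on an object; "grip_force" is the grip in N (left out, the last holds). Time passes only in rows, so rows that repeat a pose let the fingers close, or fill a call up. It gives the time, the measured TCP pose, the force and the opening at its end, in the units of the state.
- manip.observe(): the state, without advancing time (a new reading comes with each control period).
- manip.camera(name): name is "scene" or "top" or "wrist"; returns (picture, depth): 384x512x3 uint8, red, green, blue; 384x512 float32, m along the optical axis (not along the pixel's ray), 0 where there is no reading.
- manip.camera_info(name): a dict with "fovy" (degrees; the focal length in pixels is half the picture's height over the tangent of half this angle, whatever the lens; pixels are square), "cx", "cy" (the principal point, pixels), "dist_coeffs" ([k1, k2, p1, p2, k3] as OpenCV has them; the pictures are not rectified), "origin" and "rotation" of the camera in the world. Camera axes: x right, y down, z forward; pixel columns grow to the right and rows downward; lengths in m; the calibration is good to about 2 mm. A picture is of the moment at which its call begins: read the wrist's pose just before it. camera_info takes no time and is no camera call; for the wrist camera it gives the pose at the moment of the call.
- manip.hand_in(): hands the job in, once; it reports no verdict.
Trained networks look in the newest picture that a camera, given by its name, has taken for a name from the list of things; names that differ only in an ending like _2 or _b are one class to them, and where a whole thing is asked for, a point or a joint stands for the part that bears it (a point fixed in the world has none). Each returns a list of dicts, best first, with "confidence" (0 to 1); they miss things now and then, are a little off and sometimes report something else, mostly with a low value. They report only what shows in the picture. A call takes as long as a camera call.
- manip.silhouettes(camera, name): "mask" (384x512 bool, what is visible of it) and "point" ([row, column] in pixels, amid what is visible of it).
The state is a dict: "time": time; "joint_pos": joint angles; "joint_vel": joint speeds; "effort": joint torques, N m; "position": TCP position; "tool_rot": TCP orientation; "wrist_force": force on the tool from outside, world axes, zero at the start; "wrist_torque": the same for the moment, N m; "width": opening from 0.0 (shut) to 1.0 (fully open).
Only numpy, scipy, OpenCV 4.12 (cv2) and the standard library are available. Lean on these libraries where they do the work, as an engineer would, in place of code of your own. Each camera call takes 0.05 s, during which the arm holds its last target. There are 200 camera calls.

## Working session

There is one attempt and no reset: what is moved stays moved. The work goes in short steps, Python scripts to look and compute and a tool call to move; the robot and the scene stay as the last step left them, time stands still between calls to the robot, and variables do not carry over. Pictures are saved under pics/ and viewed, about 8 in all and at most 12, crops included, and the job is handed in when it is done.

Besides the shell and the picture viewer there is one more tool, called as name([rows], argument=value, ...), one row to a line, values as JSON. step_arm: Moves the arm, as the interface text tells. Its arguments: {"type":"object","properties":{"moves":{"type":"array"},"grip_force":{"type":"number"}},"required":["moves"]}

```bash
mkdir -p pics
cat > h.py <<'E'
import numpy as np, cv2
from workcell import manip
from scipy.spatial.transform import Rotation as R
def cloud(cam, d, mask):
    i=manip.camera_info(cam); f=192/np.tan(np.radians(i['fovy'])/2)
    K=np.array([[f,0,i['cx']],[0,f,i['cy']],[0,0,1]])
    m=mask&(d>0); r,c=np.nonzero(m)
    u=cv2.undistortPoints(np.stack([c,r],1).astype(float).reshape(-1,1,2),K,np.array(i['dist_coeffs'])).reshape(-1,2)
    z=d[m]; p=np.c_[u*z[:,None],z]
    return p@np.array(i['rotation']).T.reshape(3,3)+np.array(i['origin']), r, c
E
python3 - <<'E'
from h import *
s=manip.observe(); print({k:np.round(v,3) for k,v in s.items()}); 
ims=[]
for cam in ['scene','top']:
    p,d=manip.camera(cam); np.savez(f'{cam}.npz',p=p,d=d); ims.append(p)
    print(cam,manip.camera_info(cam))
    for n in ['rod_eye','knob_mid','bar_mid','scraper_1','injector','wood_block_1','marker']:
        for o in manip.silhouettes(cam,n)[:2]:
            q,_,_=cloud(cam,d,o['mask'])
            print(n,round(o['confidence'],2),np.round(o['point']),len(q), np.round(np.percentile(q,[2,50,98],axis=0),3).tolist() if len(q) else '')
    cv2.imwrite(f'pics/{cam}0.png',cv2.resize(p[:,:,::-1],(800,600)))
E
```

```text
{'time': np.float64(0.0), 'joint_pos': array([ 1.227,  0.314, -0.048,  1.21 ,  0.   ,  1.571]), 'joint_vel': array([ 0.001, -0.001, -0.   ,  0.   , -0.001,  0.002]), 'effort': array([-3.0000e-03, -5.3959e+01,  3.3975e+01,  1.9000e-02,  0.0000e+00,
        0.0000e+00]), 'position': array([0.202, 0.565, 0.404]), 'tool_rot': array([-1.556,  0.27 , -0.27 ]), 'wrist_force': array([-1.631,  0.218, -0.906]), 'wrist_torque': array([0.02 , 0.013, 0.029]), 'width': np.float64(1.001)}
scene {'fovy': 44.50220995295807, 'cx': 256.5803809261506, 'cy': 197.45882325239492, 'dist_coeffs': array([-0.12480125,  0.        ,  0.        ,  0.        ,  0.        ]), 'origin': array([ 0.11053178, -0.74026742,  1.10263096]), 'rotation': array([-2.37117791,  0.69019138, -0.24747239])}Traceback (most recent call last):
  File "<stdin>", line 9, in <module>
  File "h.py", line 10, in cloud
    return p@np.array(i['rotation']).T.reshape(3,3)+np.array(i['origin']), r, c
             ~~~~~~~~~~~~~~~~~~~~~~~~~~~~~~~~~^^^^^
ValueError: cannot reshape array of size 3 into shape (3,3)
```

```bash
sed -i "s/np.array(i\['rotation'\]).T.reshape(3,3)/R.from_rotvec(i['rotation']).as_matrix().T/" h.py
python3 - <<'E'
from h import *
for cam in ['scene','top']:
    p,d=manip.camera(cam); np.savez(f'{cam}.npz',p=p,d=d)
    print(cam,manip.camera_info(cam)['origin'])
    for n in ['rod_eye','knob_mid','scraper_1','injector','wood_block_1','marker']:
        for o in manip.silhouettes(cam,n)[:2]:
            q,_,_=cloud(cam,d,o['mask'])
            np.save(f'm_{cam}_{n}.npy',o['mask']) if o['confidence']>.5 else 0
            print(n,round(o['confidence'],2),np.round(o['point']),len(q), np.round(np.percentile(q,[2,50,98],axis=0),3).tolist() if len(q) else '')
    cv2.imwrite(f'pics/{cam}0.png',cv2.resize(p[:,:,::-1],(800,600)))
E
```

```text
scene [ 0.11053178 -0.74026742  1.10263096]
rod_eye 0.65 [278. 308.] 602 [[0.495, -0.368, 0.001], [0.508, -0.339, 0.125], [0.567, -0.286, 0.169]]
knob_mid 0.71 [203. 282.] 1369 [[0.495, -0.129, 0.002], [0.599, -0.103, 0.102], [0.673, -0.003, 0.235]]
scraper_1 0.96 [230. 220.] 420 [[0.367, -0.068, -0.002], [0.441, -0.034, 0.01], [0.508, 0.003, 0.018]]
injector 0.72 [305. 366.] 288 [[0.614, -0.475, 0.009], [0.629, -0.43, 0.017], [0.663, -0.382, 0.024]]
wood_block_1 0.88 [145. 225.] 621 [[0.559, 0.241, 0.002], [0.614, 0.257, 0.035], [0.678, 0.291, 0.042]]
top [ 0.40318849 -0.0862134   1.64033795]
knob_mid 0.97 [173. 252.] 431 [[0.5, -0.124, 0.052], [0.595, -0.091, 0.07], [0.64, -0.063, 0.237]]
scraper_1 0.79 [220. 233.] 267 [[0.366, -0.061, -0.001], [0.441, -0.031, 0.011], [0.499, -0.001, 0.021]]
injector 0.7 [164. 340.] 178 [[0.612, -0.467, -0.002], [0.63, -0.423, 0.017], [0.663, -0.376, 0.027]]
wood_block_1 0.75 [175. 151.] 496 [[0.557, 0.243, 0.004], [0.615, 0.268, 0.037], [0.673, 0.296, 0.045]]
wood_block_1 0.18 [174. 251.] 470 [[0.497, -0.121, 0.012], [0.593, -0.089, 0.071], [0.636, -0.057, 0.237]]
marker 0.63 [225. 215.] 152 [[0.398, -0.006, -0.004], [0.421, 0.042, 0.011], [0.438, 0.103, 0.019]]
```

View pics/scene0.png

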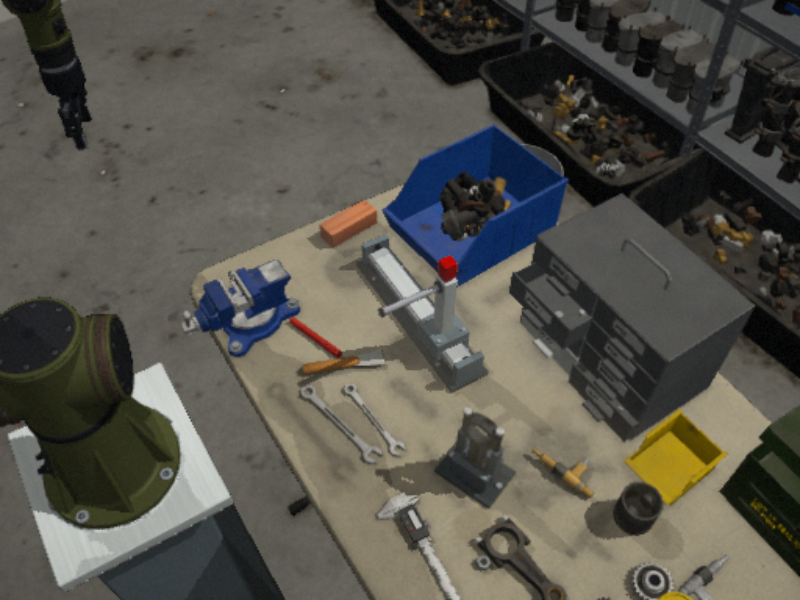

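View pics/top0.png

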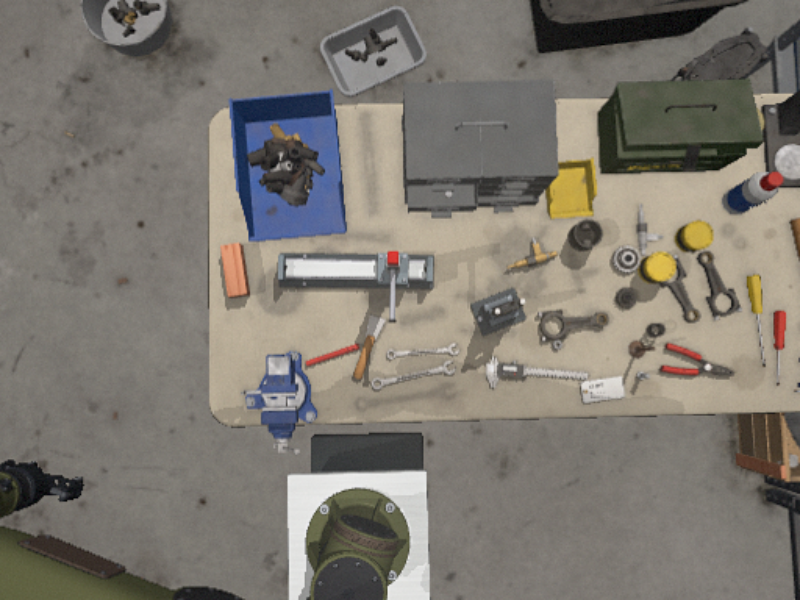

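Scene: the rod is in the stand at (508,440) and the carriage with red knob at (447,268), near the right end of the rail. In the top view the knob is at (393,258), the bar points down to the robot, and the stand is at (498,310), turned about 20°.

```bash
cat >> h.py <<'E'
def row(pos, yaw=None, rotm=None, s=None):
    """tool-down goal: yaw = world angle of tool z (jaw axis). prints row from current pose"""
    s=s or manip.observe(); R0=R.from_rotvec(s['tool_rot'])
    if yaw is None: G=R0
    else:
        best=None
        for k in (0,np.pi):
            z=np.array([np.cos(yaw+k),np.sin(yaw+k),0]); y=np.array([0,0,-1.]); x=np.cross(y,z)
            r=R.from_matrix(np.c_[x,y,z]); a=(R0.inv()*r).magnitude()
            if best is None or a<best[0]: best=(a,r)
        G=best[1]
    t=R0.inv().apply(np.array(pos)-s['position'])/.25; w=(R0.inv()*G).as_rotvec()/(np.pi/2)
    return np.round(np.r_[t,w],3)
E
python3 - <<'E'
from h import *
s=manip.observe(); print(R.from_rotvec(s['tool_rot']).as_matrix().round(2))
def pca(q):
    m=q.mean(0); u,v,w=np.linalg.svd(q-m,full_matrices=False); return m.round(4),w[0].round(3),(v/np.sqrt(len(q))).round(4)
for cam in ['scene','top']:
    d=np.load(cam+'.npz')['d']; q,_,_=cloud(cam,d,np.load(f'm_{cam}_knob_mid.npy'))
    k=q[q[:,2]>.205]; print(cam,'knob',len(k),np.percentile(k,[5,50,95],axis=0).round(3).tolist())
    b=q[(q[:,2]>.165)&(q[:,2]<.195)&(q[:,0]<.59)]; print('bar',len(b),pca(b) if len(b)>5 else '',b.min(0),b.max(0))
q,_,_=cloud('scene',np.load('scene.npz')['d'],np.load('m_scene_rod_eye.npy'))
near=np.linalg.norm(q[:,:2]-[.508,-.339],axis=1)<.06
for lo in (.1,.13,.15): 
  a=q[near&(q[:,2]>lo)]; print('rod',len(a),pca(a[:,:2]),a.max(0),a.min(0))
d=np.load('top.npz')['d'];q,_,_=cloud('top',d,np.ones_like(d,bool))
a=q[(np.linalg.norm(q[:,:2]-[.508,-.339],axis=1)<.07)&(q[:,2]>.1)];print('top rod',len(a),pca(a[:,:2]),a.max(0))
E
```

```text
[[ 0.94  0.    0.34]
 [-0.34  0.    0.94]
 [-0.   -1.    0.  ]]
scene knob 155 [[0.598, -0.107, 0.207], [0.606, -0.1, 0.228], [0.62, -0.086, 0.237]]
bar 186 (array([ 0.5337, -0.0932,  0.1837]), array([-0.999,  0.036,  0.005]), array([0.0321, 0.0035, 0.0026])) [ 0.48279504 -0.10046361  0.17522499] [ 0.58906242 -0.08407152  0.18964893]
top knob 62 [[0.595, -0.102, 0.226], [0.606, -0.092, 0.234], [0.62, -0.083, 0.239]]
bar 83 (array([ 0.5435, -0.0897,  0.1849]), array([-0.999,  0.04 ,  0.012]), array([0.0293, 0.0031, 0.0026])) [ 0.48702443 -0.09525841  0.17621508] [ 0.58778781 -0.08459233  0.19192836]
rod 456 (array([ 0.5084, -0.3384]), array([ 0.337, -0.942]), array([0.0185, 0.0051])) [ 0.52579511 -0.30481657  0.17065243] [ 0.49214679 -0.36987315  0.10086614]
rod 285 (array([ 0.5088, -0.3398]), array([ 0.342, -0.94 ]), array([0.0205, 0.005 ])) [ 0.52579511 -0.30481657  0.17065243] [ 0.49214679 -0.36987315  0.13030887]
rod 230 (array([ 0.5093, -0.3387]), array([ 0.337, -0.942]), array([0.0186, 0.0051])) [ 0.52579511 -0.30544646  0.17065243] [ 0.49470543 -0.36987315  0.15040435]
top rod 134 (array([ 0.5064, -0.3292]), array([ 0.344, -0.939]), array([0.0212, 0.0053])) [ 0.52966982 -0.29829153  0.17620201]
```

```bash
cat > plan.py <<'E'
from h import *
def plan(wps, s=None):
    s=dict(s or manip.observe())
    for p,y in wps:
        r=row(p,np.radians(y),s=s); print(p,y,r.tolist())
        R0=R.from_rotvec(s['tool_rot']); s['tool_rot']=(R0*R.from_rotvec(r[3:]*np.pi/2)).as_rotvec(); s['position']=np.array(p)
E
python3 - <<'E'
from plan import *
plan([((.36,.4,.45),60),((.46,.20,.47),45),((.48,-.02,.47),35),((.46,-.24,.46),20)])
c=manip.camera_info('wrist'); s=manip.observe(); R0=R.from_rotvec(s['tool_rot']).inv()
print('cam in tool',R0.apply(c['origin']-s['position']).round(3), (R0*R.from_rotvec(c['rotation'])).as_matrix().round(2).tolist(),c['fovy'])
d=np.load('scene.npz')['d'];q,_,_=cloud('scene',d,np.ones_like(d,bool))
a=q[(abs(q[:,1]+.02)<.02)&(q[:,0]>.45)&(q[:,0]<.7)]
for lo in (.02,.03,.04,.05,.06): b=a[(a[:,2]>lo)&(a[:,2]<lo+.01)]; print(lo,len(b),b[:,0].min() if len(b) else '',b[:,0].max() if len(b) else '')
a=q[(abs(q[:,1]+.09)<.04)&(q[:,0]>.45)&(q[:,0]<.7)]
for lo in np.arange(.02,.2,.02): b=a[(a[:,2]>lo)&(a[:,2]<lo+.02)]; print(lo.round(2),len(b),np.percentile(b,[2,98],axis=0).round(3).tolist() if len(b) else '')
E
```

```text
(0.36, 0.4, 0.45) 60 [0.816, -0.181, -0.408, -0.0, 0.114, -0.0]
(0.46, 0.2, 0.47) 45 [0.746, -0.08, -0.493, -0.0, 0.167, -0.0]
(0.48, -0.02, 0.47) 35 [0.679, -0.0, -0.566, -0.0, 0.111, -0.0]
(0.46, -0.24, 0.46) 20 [0.675, 0.04, -0.571, -0.0, 0.167, -0.0]
cam in tool [-0.068  0.032  0.   ] [[-0.0, 0.96, 0.28], [-0.0, -0.28, 0.96], [1.0, 0.0, 0.0]] 63.2483790672434
0.02 3 0.5921343443477198 0.6387601782709079
0.03 98 0.589061134682766 0.6371255382459546
0.04 61 0.5942317792608344 0.6324516658106376
0.05 0  
0.06 0  
0.02 86 [[0.574, -0.13, 0.022], [0.64, -0.063, 0.04]]
0.04 122 [[0.574, -0.13, 0.041], [0.641, -0.062, 0.06]]
0.06 364 [[0.576, -0.129, 0.061], [0.643, -0.061, 0.075]]
0.08 56 [[0.597, -0.111, 0.08], [0.622, -0.084, 0.098]]
0.1 62 [[0.597, -0.111, 0.101], [0.621, -0.082, 0.118]]
0.12 67 [[0.597, -0.11, 0.121], [0.622, -0.08, 0.14]]
0.14 59 [[0.597, -0.11, 0.142], [0.621, -0.083, 0.158]]
0.16 77 [[0.483, -0.111, 0.161], [0.62, -0.089, 0.18]]
0.18 270 [[0.484, -0.109, 0.181], [0.621, -0.084, 0.197]]
```

step_arm([
  [0.2,-0.18,-0.1,0,0.03,0,1],
  [0.36,-0.18,-0.18,0,0.06,0,1],
  [0.52,-0.18,-0.26,0,0.09,0,1],
  [0.68,-0.18,-0.34,0,0.11,0,1],
  [0.82,-0.18,-0.41,0,0.11,0,1],
  [0.88,-0.2,-0.53,0,0.13,0,1],
  [0.94,-0.22,-0.65,0,0.16,0,1],
  [1,-0.24,-0.77,0,0.19,0,1],
  [1,-0.26,-0.9,0,0.22,0,1],
  [1,-0.26,-1,0,0.25,0,1],
])

```text
time: 1.8
position: [0.3531, 0.2437, 0.4704]
tool_rot: [-1.492, 0.578, -0.579]
wrist_force: [0.5, 0.0, 0.3]
width: 0.999
```

Run:
```python
from plan import *
s=manip.observe();print(s['time'],s['position'])
plan([((.48,.02,.47),35),((.46,-.24,.46),20)])
```

```text
1.8 [0.35310101 0.24366892 0.47040095]
(0.48, 0.02, 0.47) 35 [0.978, 0.002, -0.319, -0.001, 0.14, 0.0]
(0.46, -0.24, 0.46) 20 [0.806, 0.041, -0.662, 0.0, 0.167, 0.0]
```

step_arm([
  [0.2,0,-0.07,0,0.03,0,1],
  [0.4,0,-0.14,0,0.06,0,1],
  [0.6,0,-0.2,0,0.09,0,1],
  [0.8,0,-0.26,0,0.12,0,1],
  [0.98,0,-0.32,0,0.14,0,1],
  [0.98,0,-0.4,0,0.15,0,1],
  [0.98,0,-0.5,0,0.17,0,1],
  [0.98,0,-0.6,0,0.2,0,1],
  [1,0,-0.75,0,0.23,0,1],
  [1,0,-0.85,0,0.25,0,1],
])

```text
time: 2.8
position: [0.3947, -0.0813, 0.4698]
tool_rot: [-1.386, 0.88, -0.88]
wrist_force: [-0.3, -0.3, -0.5]
width: 1.0
```

Run:
```python
from plan import *
s=manip.observe();print(s['time'],s['position'])
plan([((.47,-.26,.44),20)])
```

```text
2.8 [ 0.39468608 -0.08132938  0.46979316]
(0.47, -0.26, 0.44) 20 [0.775, 0.12, -0.031, 0.0, 0.057, 0.0]
```

Run:
```python
from plan import *
plan([((.51,-.32,.42),20)])
```

```text
(0.51, -0.32, 0.42) 20 [1.06, 0.2, 0.011, 0.0, 0.057, 0.0]
```

step_arm([
  [0.2,0,0,0,0.03,0,1],
  [0.4,0.05,0,0,0.06,0,1],
  [0.6,0.1,0,0,0.06,0,1],
  [0.8,0.15,0,0,0.06,0,1],
  [0.95,0.2,0.01,0,0.06,0,1],
  [1,0.2,0.01,0,0.06,0,1],
  [1,0.2,0.01,0,0.06,0,1],
  [1,0.2,0.01,0,0.06,0,1],
  [1,0.2,0.01,0,0.06,0,1],
  [1,0.2,0.01,0,0.06,0,1],
])

```text
time: 3.8
position: [0.5047, -0.3039, 0.4207]
tool_rot: [-1.354, 0.948, -0.95]
wrist_force: [0.1, 0.4, 0.5]
width: 0.998
```

```bash
cat > wrist.py <<'E'
from plan import *
import sys
p,d=manip.camera('wrist'); s=manip.observe(); print(s['time'],s['position'],s['tool_rot'])
cv2.imwrite(f'pics/{sys.argv[1]}.png',cv2.resize(p[:,:,::-1],(800,600)))
for o in manip.silhouettes('wrist','rod_eye')[:2]:
    q,r,c=cloud('wrist',d,o['mask']); np.save('rodcloud.npy',q)
    print(o['confidence'],o['point'],len(q))
    if len(q)<50: continue
    h=np.percentile(q[:,2],99); print('zmax',h,'hist',np.histogram(q[:,2],bins=np.arange(.1,.2,.005)))
    a=q[(q[:,2]>h-.012)]; m=a[:,:2].mean(0); w=np.linalg.svd(a[:,:2]-m,full_matrices=False)[2]
    print('mean',m,'axes',w.round(3).tolist(),len(a))
    pr=(a[:,:2]-m)@w.T; print(np.percentile(pr,[1,99],axis=0))
E
python3 wrist.py w1
```

```text
3.85 [ 0.50472972 -0.30400196  0.42064689] [-1.35399145  0.9477622  -0.94965494]
0.93 [224.0, 250.0] 1972
zmax 0.16817368540114774 hist (array([  0,   8,  15,  16,  19,  16,  28,  35,  55,  52,  67, 203, 637,
       772,   0,   0,   0,   0,   0]), array([0.1  , 0.105, 0.11 , 0.115, 0.12 , 0.125, 0.13 , 0.135, 0.14 ,
       0.145, 0.15 , 0.155, 0.16 , 0.165, 0.17 , 0.175, 0.18 , 0.185,
       0.19 , 0.195]))
mean [ 0.51088088 -0.33434656] axes [[0.352, -0.936], [-0.936, -0.352]] 1571
[[-0.03132072 -0.00851613]
 [ 0.03528718  0.0086018 ]]
```

View pics/w1.png

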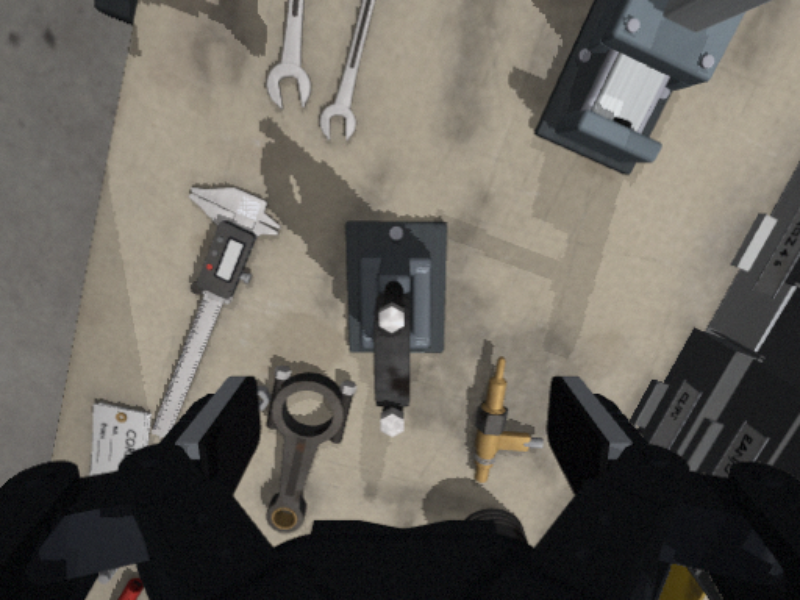

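Wrist view: the cap runs vertically between the white bolt heads at (391,318) and (391,422), so the cap centre is near (392,370). The jaws open left and right, across its thickness.

Run:
```python
from plan import *
q=np.load('rodcloud.npy'); c=np.array([.5116,-.3362]); l=np.array([.352,-.936]); t=np.array([.936,.352])
u=(q[:,:2]-c)@l; v=(q[:,:2]-c)@t
for lo in np.arange(-.036,.036,.006):
    m=(u>lo)&(u<lo+.006)&(q[:,2]>.14); print(lo.round(3),m.sum(),np.percentile(q[m,2],[10,50,95]).round(4) if m.sum() else '',np.percentile(v[m],[2,98]).round(4) if m.sum() else '')
plan([((.5116,-.3362,.36),20.6)])
```

```text
-0.036 167 [0.1441 0.1621 0.1679] [-0.0055  0.0049]
-0.03 202 [0.1429 0.1665 0.168 ] [-0.0082  0.0088]
-0.024 135 [0.154  0.1582 0.1677] [-0.0087  0.0087]
-0.018 204 [0.1597 0.1614 0.1632] [-0.0085  0.0086]
-0.012 191 [0.1627 0.1641 0.1659] [-0.0085  0.0085]
-0.006 173 [0.1646 0.1656 0.1666] [-0.0086  0.0084]
-0.0 159 [0.1649 0.1658 0.1669] [-0.0088  0.0084]
0.006 136 [0.1642 0.165  0.1659] [-0.0089  0.0083]
0.012 110 [0.1612 0.1626 0.164 ] [-0.0083  0.0083]
0.018 92 [0.1572 0.1598 0.1665] [-0.0072  0.0083]
0.024 157 [0.1553 0.1663 0.1679] [-0.005  0.005]
0.03 60 [0.1662 0.1673 0.168 ] [-0.0047  0.0048]
(0.5116, -0.3362, 0.36) 20.6 [0.13, 0.242, -0.018, -0.0, -0.007, 0.001]
```

step_arm([
  [0.126,0.05,-0.018,0,-0.007,0,0.3],
  [0.126,0.15,-0.018,0,-0.007,0,0.3],
  [0.126,0.25,-0.018,0,-0.007,0,0.3],
  [0.126,0.31,-0.018,0,-0.007,0,0.3],
  [0.126,0.345,-0.018,0,-0.007,0,0.3],
  [0.126,0.362,-0.018,0,-0.007,0,0.3],
  [0.126,0.362,-0.018,0,-0.007,0,0.3],
  [0.126,0.362,-0.018,0,-0.007,0,0.3],
  [0.126,0.362,-0.018,0,-0.007,0,0.3],
  [0.126,0.362,-0.018,0,-0.007,0,0.3],
], grip_force=70)

```text
time: 4.9
position: [0.5116, -0.3363, 0.33]
tool_rot: [-1.358, 0.94, -0.942]
wrist_force: [-0.4, 0.3, 0.3]
width: 0.645
```

Run:
```python
from plan import *
p,d=manip.camera('wrist'); cv2.imwrite('pics/w2.png',cv2.resize(p[:,:,::-1],(800,600)))
s=manip.observe(); print(s['time'],s['position'],s['width'],s['wrist_force'])
plan([((.5113,-.3353,.33),20.6)])
```

```text
4.95 [ 0.51158303 -0.33631921  0.32983338] 0.652086229378705 [0.26325248 0.097899   0.52722611]
(0.5113, -0.3353, 0.33) 20.6 [-0.004, -0.001, 0.0, -0.0, -0.001, 0.001]
```

View pics/w2.png

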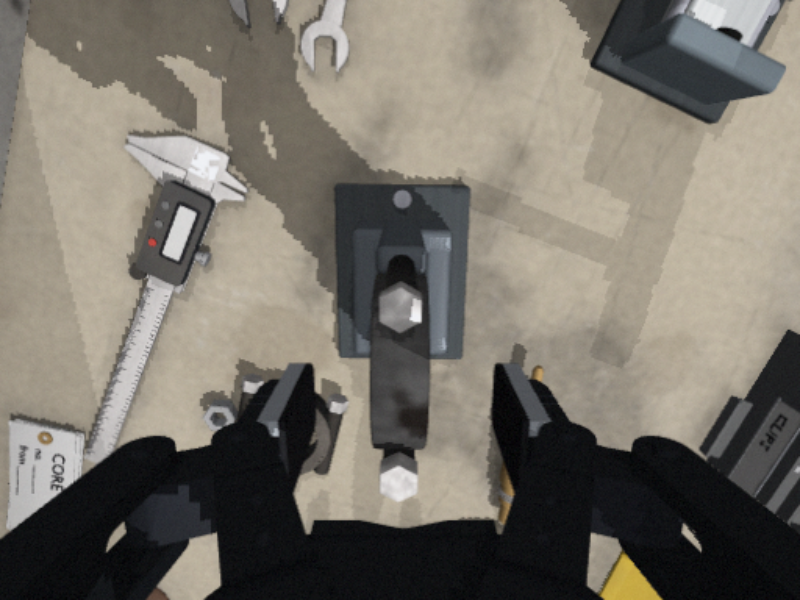

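Fingers stand on either side of the cap, (300,380) and (510,380), with the cap centred at (400,380). Closing and lifting.

step_arm([
  [-0.002,0,0,0,0,0,-1],
  [-0.002,0,0,0,0,0,-1],
  [-0.002,0,0,0,0,0,-1],
  [-0.002,0,0,0,0,0,-1],
  [-0.002,0,0,0,0,0,-1],
  [-0.002,0,0,0,0,0,-1],
  [-0.002,0,0,0,0,0,-1],
  [-0.002,0,0,0,0,0,-1],
  [-0.002,-0.02,0,0,0,0,-1],
  [-0.002,-0.05,0,0,0,0,-1],
], grip_force=70)

```text
time: 5.95
position: [0.5108, -0.3353, 0.3404]
tool_rot: [-1.357, 0.944, -0.939]
wrist_force: [-0.0, 1.1, -5.1]
width: 0.18
```

step_arm([
  [0,-0.05,0,0,0,0,-1],
  [0,-0.1,0,0,0,0,-1],
  [0,-0.15,0,0,0,0,-1],
  [0,-0.2,0,0,0,0,-1],
  [0,-0.25,0,0,0,0,-1],
  [0,-0.25,0,0,0,0,-1],
  [0,-0.25,0,0,0,0,-1],
  [0,-0.25,0,0,0,0,-1],
  [0,-0.25,0,0,0,0,-1],
  [0,-0.25,0,0,0,0,-1],
])

```text
time: 6.95
position: [0.5111, -0.3356, 0.4035]
tool_rot: [-1.358, 0.942, -0.94]
wrist_force: [0.3, -0.5, -5.2]
width: 0.181
```

Run:
```python
from plan import *
p,d=manip.camera('wrist'); s=manip.observe(); print(s['time'],s['position'],s['width'],s['wrist_force'],s['wrist_torque'])
cv2.imwrite('pics/w3.png',p[:,:,::-1])
p2,d2=manip.camera('scene')
for cam,dd in (('wrist',d),('scene',d2)):
  for o in manip.silhouettes(cam,'rod_eye')[:2]:
    q,r,c=cloud(cam,dd,o['mask']); print(cam,o['confidence'],len(q))
    q=q[np.linalg.norm(q[:,:2]-s['position'][:2],axis=1)<.06]
    if len(q): print(np.percentile(q,[1,50,99],axis=0).round(4).tolist())
    np.save(f'lift_{cam}.npy',q)
cv2.imwrite('pics/s3.png',cv2.resize(p2[200:340,230:400,::-1],(680,560)))
# look at the bar precisely, wide depth from scene 
plan([((.44,-.095,.40),-2.2)])
```

```text
7.0 [ 0.51114169 -0.33565743  0.40365106] 0.18219181752991417 [-0.1281386  -0.3297575  -6.01973977] [0.03923979 0.01841957 0.0341398 ]
wrist 0.95 4739
[[0.4956, -0.3667, 0.1077], [0.5098, -0.327, 0.2387], [0.5268, -0.304, 0.2427]]
scene 0.84 578
[[0.4934, -0.3692, 0.0897], [0.5073, -0.3439, 0.1877], [0.523, -0.3133, 0.2425]]
(0.44, -0.095, 0.4) -2.2 [-1.002, 0.016, 0.071, 0.0, 0.253, -0.0]
```

View pics/s3.png

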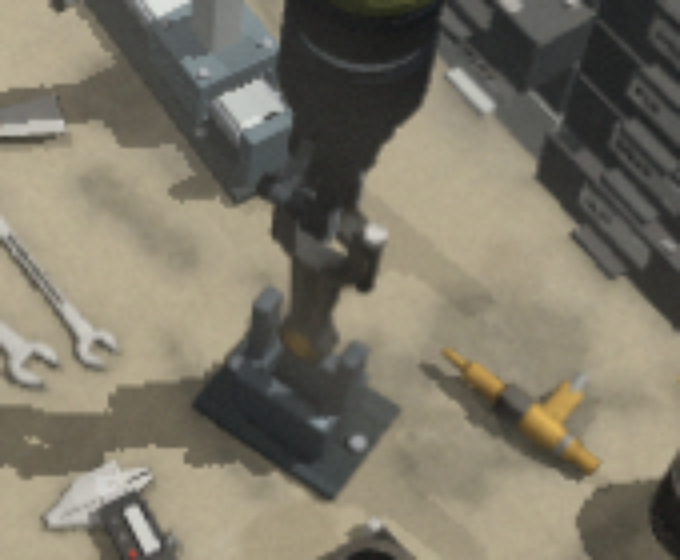

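Rod is held upright in the gripper (320,250), small end still between the posts at about (305,340). Lift further, then swing round to in front of the bar's free end.

Run:
```python
from plan import *
plan([((.511,-.3355,.48),20.6),((.44,-.12,.48),0),((.43,-.0855,.44),-2.2)])
```

```text
(0.511, -0.3355, 0.48) 20.6 [-0.001, -0.304, -0.0, 0.0, -0.001, -0.0]
(0.44, -0.12, 0.48) 0 [-0.907, 0.0, 0.038, 0.0, 0.229, -0.0]
(0.43, -0.0855, 0.44) -2.2 [-0.138, 0.16, -0.04, 0.0, 0.025, -0.0]
```

step_arm([
  [0,-0.1,0,0,0,0,-1],
  [0,-0.2,0,0,0,0,-1],
  [0,-0.3,0,0,0,0,-1],
  [0,-0.3,0,0,0,0,-1],
  [-0.12,-0.3,0.005,0,0.04,0,-1],
  [-0.27,-0.3,0.01,0,0.08,0,-1],
  [-0.43,-0.3,0.02,0,0.12,0,-1],
  [-0.6,-0.3,0.025,0,0.16,0,-1],
  [-0.76,-0.3,0.03,0,0.2,0,-1],
  [-0.9,-0.3,0.04,0,0.23,0,-1],
])

```text
time: 8.15
position: [0.4403, -0.1198, 0.4778]
tool_rot: [-1.207, 1.214, -1.212]
wrist_force: [1.5, 0.1, -5.6]
width: 0.181
```

Run:
```python
from plan import *
s=manip.observe(); print(s['time'],s['position'],s['width'],s['wrist_force'])
plan([((.43,-.0855,.48),-2.2),((.43,-.0855,.377),-2.2)])
```

```text
8.15 [ 0.44033674 -0.11984098  0.47776308] 0.1810755449868548 [ 1.48899494  0.11012654 -5.63783785]
(0.43, -0.0855, 0.48) -2.2 [-0.137, -0.009, -0.042, 0.001, 0.021, -0.0]
(0.43, -0.0855, 0.377) -2.2 [0.0, 0.412, -0.0, -0.0, 0.0, -0.0]
```

step_arm([
  [-0.05,0,-0.02,0,0.01,0,-1],
  [-0.1,0.02,-0.04,0,0.02,0,-1],
  [-0.137,0.1,-0.042,0,0.021,0,-1],
  [-0.137,0.18,-0.042,0,0.021,0,-1],
  [-0.137,0.26,-0.042,0,0.021,0,-1],
  [-0.137,0.34,-0.042,0,0.021,0,-1],
  [-0.137,0.38,-0.042,0,0.021,0,-1],
  [-0.137,0.4,-0.042,0,0.021,0,-1],
  [-0.137,0.4,-0.042,0,0.021,0,-1],
  [-0.137,0.4,-0.042,0,0.021,0,-1],
])

```text
time: 9.15
position: [0.4316, -0.0873, 0.3798]
tool_rot: [-1.191, 1.235, -1.236]
wrist_force: [0.4, -0.1, -5.6]
width: 0.177
```

Run:
```python
from plan import *
p,d=manip.camera('wrist'); s=manip.observe(); print(s['time'],s['position'],s['tool_rot'],s['width'],s['wrist_force'],s['wrist_torque'])
cv2.imwrite('pics/w4.png',cv2.resize(p[:,:,::-1],(800,600)))
q,_,_=cloud('wrist',d,np.ones_like(d,bool))
b=q[(abs(q[:,1]+.09)<.012)&(q[:,0]>.47)&(q[:,0]<.6)&(q[:,2]>.165)&(q[:,2]<.2)]
for lo in np.arange(.47,.6,.01):
    m=b[(b[:,0]>lo)&(b[:,0]<lo+.01)]; 
    if len(m)>5: print(lo.round(3),len(m),np.percentile(m[:,1],[2,50,98]).round(4),np.percentile(m[:,2],[50,98]).round(4))
r=q[(abs(q[:,0]-.43)<.03)&(abs(q[:,1]+.0855)<.04)&(q[:,2]<.24)]
for lo in np.arange(.04,.24,.02):
    m=r[(r[:,2]>lo)&(r[:,2]<lo+.02)]; print('rod',lo.round(2),len(m),np.percentile(m,[5,95],axis=0).round(3).tolist() if len(m)>5 else '')
```

```text
9.2 [ 0.43172501 -0.08735677  0.38002833] [-1.19105934  1.23435567 -1.23660886] 0.18256371114255748 [ 0.40779774  0.33338331 -5.45247127] [ 0.01707853 -0.00291592 -0.0135587 ]
0.48 376 [-0.0956 -0.0875 -0.0818] [0.1842 0.1874]
0.49 345 [-0.0941 -0.0875 -0.0837] [0.1841 0.1859]
0.5 365 [-0.0955 -0.0881 -0.0841] [0.184  0.1857]
0.51 360 [-0.0959 -0.0885 -0.0845] [0.1838 0.1856]
0.52 369 [-0.0961 -0.089  -0.0849] [0.1839 0.1858]
0.53 367 [-0.0965 -0.0893 -0.0853] [0.184  0.1858]
0.54 358 [-0.0969 -0.0897 -0.0857] [0.1839 0.186 ]
0.55 366 [-0.0973 -0.0901 -0.0861] [0.184 0.186]
0.56 357 [-0.0978 -0.0905 -0.0866] [0.184 0.186]
0.57 303 [-0.0982 -0.0906 -0.0868] [0.1839 0.1859]
0.58 6 [-0.0984 -0.0874 -0.0872] [0.1794 0.1822]
rod 0.04 0 
rod 0.06 30 [[0.425, -0.073, 0.075], [0.441, -0.071, 0.08]]
rod 0.08 52 [[0.423, -0.078, 0.08], [0.441, -0.072, 0.092]]
rod 0.1 0 
rod 0.12 0 
rod 0.14 0 
rod 0.16 109 [[0.429, -0.058, 0.163], [0.438, -0.054, 0.179]]
rod 0.18 358 [[0.426, -0.061, 0.182], [0.442, -0.055, 0.199]]
rod 0.2 4757 [[0.425, -0.116, 0.206], [0.442, -0.056, 0.218]]
rod 0.22 1445 [[0.414, -0.092, 0.221], [0.453, -0.076, 0.239]]
```

View pics/w4.png

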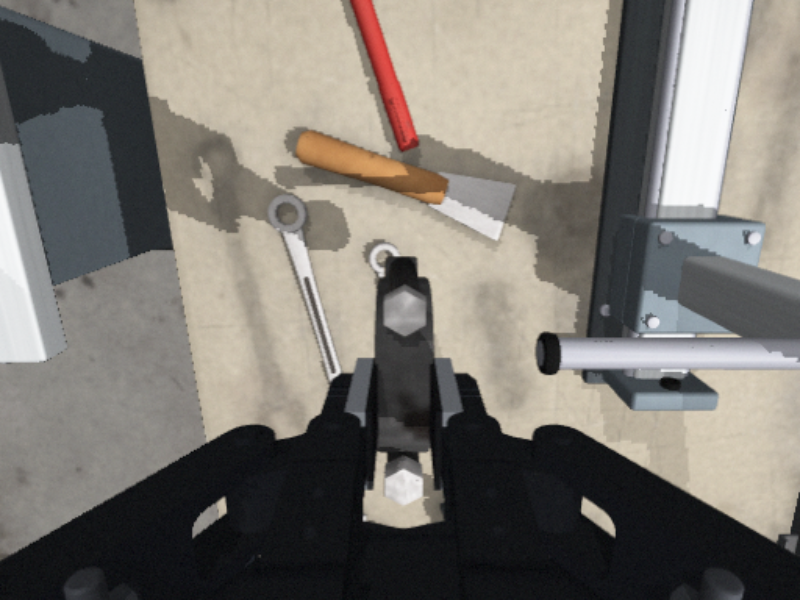

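Wrist view: the rod is gripped at (405,370). The bar's end button is at (548,353), level and lined up with the eye, and the free space in front of it is clear. Sliding on.

step_arm([
  [0,0.01,0.03,0,0,0,-1],
  [0,0.012,0.07,0,0,0,-1],
  [0,0.012,0.11,0,0,0,-1],
  [0,0.012,0.15,0,0,0,-1],
  [0,0.012,0.19,0,0,0,-1],
  [0,0.012,0.23,0,0,0,-1],
  [0,0.012,0.27,0,0,0,-1],
  [0,0.012,0.31,0,0,0,-1],
  [0,0.012,0.34,0,0,0,-1],
  [0,0.012,0.34,0,0,0,-1],
])

```text
time: 10.2
position: [0.5173, -0.0904, 0.3761]
tool_rot: [-1.192, 1.235, -1.236]
wrist_force: [-1.3, -0.1, -5.9]
width: 0.181
```

Run:
```python
from plan import *
p,d=manip.camera('wrist'); p2,d2=manip.camera('scene'); s=manip.observe(); print(s['time'],s['position'],s['tool_rot'],s['width'],s['wrist_force'],s['wrist_torque'])
cv2.imwrite('pics/w5.png',np.hstack([cv2.resize(p[150:350,150:400,::-1],(400,320)),cv2.resize(p2[130:290,190:390,::-1],(400,320))]))
```

```text
10.3 [ 0.51610656 -0.09027138  0.37601241] [-1.19260984  1.23620469 -1.23516008] 0.18129437190861145 [-0.39398513 -1.02719424 -6.37578653] [0.03493295 0.07112858 0.03016159]
```

View pics/w5.png

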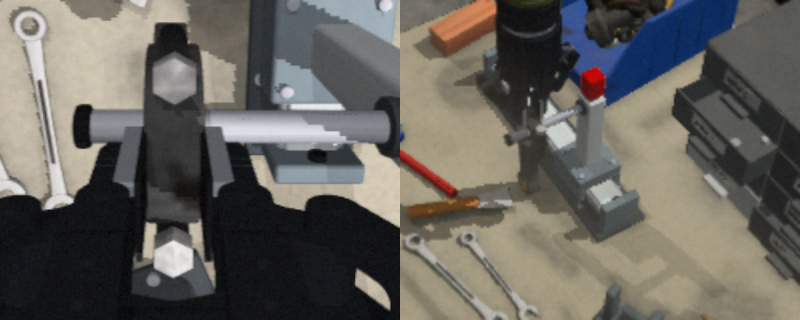

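Left: the bar passes through the rod from the button (83,126) to the column. Right: the same from outside, with the bar clear on both sides of the rod. Lowering now.

step_arm([
  [0,0.01,0,0,0,0,-1],
  [0,0.02,0,0,0,0,-1],
  [0,0.03,0,0,0,0,-1],
  [0,0.036,0,0,0,0,-1],
  [0,0.04,0,0,0,0,-1],
  [0,0.043,0,0,0,0,-1],
  [0,0.046,0,0,0,0,-1],
  [0,0.048,0,0,0,0,-1],
  [0,0.05,0,0,0,0,-1],
  [0,0.05,0,0,0,0,-1],
])

```text
time: 11.3
position: [0.5162, -0.0903, 0.3636]
tool_rot: [-1.192, 1.236, -1.236]
wrist_force: [-0.2, 0.3, -4.7]
width: 0.186
```

step_arm([
  [0,0.002,0,0,0,0,-1],
  [0,0.004,0,0,0,0,-1],
  [0,0.006,0,0,0,0,-1],
  [0,0.008,0,0,0,0,-1],
  [0,0.008,0,0,0,0,-1],
  [0,0.008,0,0,0,0,-1],
  [0,0.008,0,0,0,0,-1],
  [0,0.008,0,0,0,0,-1],
  [0,0.008,0,0,0,0,-1],
  [0,0.008,0,0,0,0,-1],
])

```text
time: 12.3
position: [0.5162, -0.0903, 0.3617]
tool_rot: [-1.192, 1.236, -1.236]
wrist_force: [0.4, 0.5, -6.4]
width: 0.182
```

step_arm([
  [0,0.002,0,0,0,0,-1],
  [0,0.004,0,0,0,0,-1],
  [0,0.006,0,0,0,0,-1],
  [0,0.006,0,0,0,0,-1],
  [0,0.006,0,0,0,0,-1],
  [0,0.006,0,0,0,0,-1],
  [0,0.006,0,0,0,0,-1],
  [0,0.006,0,0,0,0,-1],
  [0,0.006,0,0,0,0,-1],
  [0,0.006,0,0,0,0,-1],
])

```text
time: 13.3
position: [0.5162, -0.0903, 0.3602]
tool_rot: [-1.192, 1.236, -1.236]
wrist_force: [-0.2, 0.0, -4.9]
width: 0.184
```

step_arm([
  [0,0.002,0,0,0,0,-1],
  [0,0.004,0,0,0,0,-1],
  [0,0.006,0,0,0,0,-1],
  [0,0.006,0,0,0,0,-1],
  [0,0.006,0,0,0,0,-1],
  [0,0.006,0,0,0,0,-1],
  [0,0.006,0,0,0,0,-1],
  [0,0.006,0,0,0,0,-1],
  [0,0.006,0,0,0,0,-1],
  [0,0.006,0,0,0,0,-1],
])

```text
time: 14.3
position: [0.5162, -0.0903, 0.3596]
tool_rot: [-1.191, 1.235, -1.236]
wrist_force: [-3.8, 0.7, 6.3]
width: 0.178
```

Contact (+6 N). Release and rise.

step_arm([
  [0,-0.002,0,0,0,0,-1],
  [0,-0.002,0,0,0,0,-0.4],
  [0,-0.002,0,0,0,0,-0.2],
  [0,-0.002,0,0,0,0,0],
  [0,-0.002,0,0,0,0,0],
  [0,-0.002,0,0,0,0,0],
  [0,-0.002,0,0,0,0,0],
  [0,-0.02,0,0,0,0,0],
  [0,-0.06,0,0,0,0,0],
  [0,-0.12,0,0,0,0,0],
])

```text
time: 15.3
position: [0.5159, -0.0902, 0.389]
tool_rot: [-1.193, 1.237, -1.235]
wrist_force: [0.4, -0.6, -0.5]
width: 0.494
```

Run:
```python
from plan import *
p,d=manip.camera('wrist'); p2,d2=manip.camera('scene'); s=manip.observe(); print(s['time'],s['position'],s['width'],s['wrist_force'])
cv2.imwrite('pics/w6.png',np.hstack([cv2.resize(p[:,:,::-1],(400,300)),cv2.resize(p2[130:290,180:393,::-1],(400,300))]))
plan([((.609,-.094,.47),87.8)]); plan([((.609,-.094,.47),-2.2)])
for o in manip.silhouettes('scene','knob_mid')[:1]:
    q,_,_=cloud('scene',d2,o['mask']);k=q[q[:,2]>.205]; print(o['confidence'],len(k),np.percentile(k,[5,50,95],axis=0).round(3).tolist())
print(s['joint_pos'].round(2))
```

```text
15.4 [ 0.51704972 -0.09045182  0.39125933] 0.5000804395705509 [ 0.88604915 -0.18213236  0.59762702]
(0.609, -0.094, 0.47) 87.8 [0.001, -0.314, 0.369, -0.002, -0.998, 0.002]
(0.609, -0.094, 0.47) -2.2 [0.001, -0.314, 0.369, -0.002, 0.002, 0.0]
0.68 146 [[0.597, -0.107, 0.207], [0.606, -0.101, 0.228], [0.618, -0.086, 0.237]]
[-0.17  0.18 -0.25  1.14 -0.    1.43]
```

View pics/w6.png

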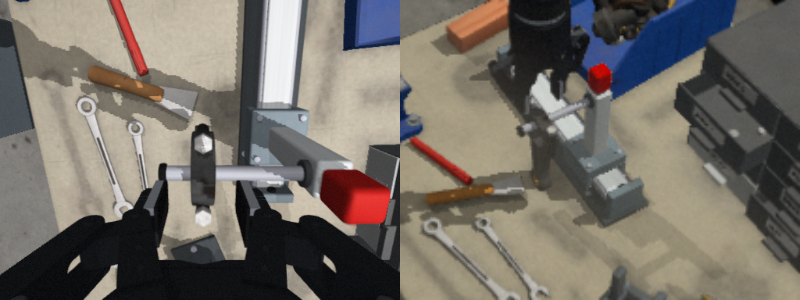

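Left: the rod hangs free on the bar at (203,175) with the fingers clear of it; knob at (355,195). Right: the same from outside. Next is the knob, gripped across y.

Run:
```python
from plan import *
d=np.load('top.npz')['d'];q,_,_=cloud('top',d,np.ones_like(d,bool))
for x in (.63,.66,.69,.72,.76):
    m=q[(abs(q[:,0]-x)<.015)&(abs(q[:,1]-.0)<.14)]; print(x,m[:,2].max().round(3), m[m[:,2].argmax(),:2].round(3))
plan([((.55,-.092,.46),45),((.609,-.094,.46),87.8),((.609,-.094,.375),87.8)])
```

```text
0.63 0.238 [ 0.616 -0.089]
0.66 0.019 [0.646 0.116]
0.69 0.073 [0.687 0.063]
0.72 0.176 [ 0.724 -0.135]
0.76 0.239 [ 0.771 -0.128]
(0.55, -0.092, 0.46) 45 [0.002, -0.279, 0.134, -0.002, -0.523, 0.001]
(0.609, -0.094, 0.46) 87.8 [0.173, -0.0, 0.161, 0.0, -0.475, -0.0]
(0.609, -0.094, 0.375) 87.8 [0.0, 0.34, 0.0, 0.0, -0.0, -0.0]
```

step_arm([
  [0,-0.15,0,0,0,0,0.4],
  [0,-0.3,0,0,-0.08,0,0.4],
  [0,-0.3,0.04,0,-0.17,0,0.4],
  [0,-0.3,0.08,0,-0.26,0,0.4],
  [0,-0.3,0.12,0,-0.35,0,0.4],
  [0,-0.3,0.17,0,-0.44,0,0.4],
  [0,-0.3,0.22,0,-0.53,0,0.4],
  [0,-0.3,0.27,0,-0.62,0,0.4],
  [0,-0.3,0.32,0,-0.71,0,0.4],
  [0,-0.3,0.37,0,-0.8,0,0.4],
])

```text
time: 16.45
position: [0.6091, -0.0936, 0.463]
tool_rot: [-1.554, 0.271, -0.269]
wrist_force: [0.4, 0.2, -1.1]
width: 0.7
```

Run:
```python
from plan import *
p,d=manip.camera('wrist'); s=manip.observe(); print(s['time'],s['position'],s['width'],s['joint_pos'].round(2))
for o in manip.silhouettes('wrist','knob_mid')[:1]:
    q,_,_=cloud('wrist',d,o['mask']);k=q[q[:,2]>.228]; print(o['confidence'],len(k),np.percentile(k,[1,50,99],axis=0).round(4).tolist())
    k=q[q[:,2]>.205]; print(np.percentile(k,[1,50,99],axis=0).round(4).tolist()); print(cv2.minAreaRect(k[:,:2].astype(np.float32)*1000))
plan([((.609,-.094,.46),87.8),((.609,-.094,.375),87.8)])
```

```text
16.5 [ 0.61053024 -0.09365083  0.46256347] 0.6965081127168098 [-0.15  0.33  0.11  1.35  0.    0.19]
0.8 1246 [[0.5992, -0.1061, 0.2288], [0.6106, -0.094, 0.233], [0.6237, -0.0828, 0.2346]]
[[0.599, -0.1059, 0.2067], [0.6084, -0.0935, 0.2327], [0.6236, -0.0824, 0.2345]]
((611.9803466796875, -94.53565216064453), (24.09415626525879, 26.181852340698242), 87.25694274902344)
(0.609, -0.094, 0.46) 87.8 [-0.002, 0.01, -0.002, -0.0, -0.198, -0.0]
(0.609, -0.094, 0.375) 87.8 [0.0, 0.34, -0.0, -0.0, -0.0, -0.0]
```

step_arm([
  [0.002,0,-0.002,0,-0.08,0,0.4],
  [0.002,0,-0.002,0,-0.16,0,0.4],
  [0.002,0.05,-0.002,0,-0.197,0,0.4],
  [0.002,0.13,-0.002,0,-0.197,0,0.4],
  [0.002,0.21,-0.002,0,-0.197,0,0.4],
  [0.002,0.28,-0.002,0,-0.197,0,0.4],
  [0.002,0.33,-0.002,0,-0.197,0,0.4],
  [0.002,0.35,-0.002,0,-0.197,0,0.4],
  [0.002,0.35,-0.002,0,-0.197,0,0.4],
  [0.002,0.35,-0.002,0,-0.197,0,0.4],
], grip_force=80)

```text
time: 17.55
position: [0.6091, -0.0943, 0.377]
tool_rot: [-1.571, 0.032, -0.033]
wrist_force: [-0.4, 0.7, -0.1]
width: 0.696
```

step_arm([
  [0,0,0,0,0,0,-1],
  [0,0,0,0,0,0,-1],
  [0,0,0,0,0,0,-1],
  [0,0,0,0,0,0,-1],
  [0,0,0,0,0,0,-1],
  [0,0,0,0,0,0,-1],
  [0,0,0,0,0,0,-1],
  [0,0,0,0,0,0,-1],
  [0,0,0,0,0,0,-1],
  [0,0,0,0,0,0,-1],
], grip_force=80)

```text
time: 18.55
position: [0.6092, -0.0944, 0.3771]
tool_rot: [-1.571, 0.031, -0.033]
wrist_force: [-1.3, -0.7, 5.7]
width: 0.268
```

Run:
```python
from plan import *
s=manip.observe(); print(s['time'],s['position'],s['width'],s['wrist_force'],R.from_rotvec(s['tool_rot']).as_matrix().round(3).tolist())
d=np.load('top.npz')['d'];q,_,_=cloud('top',d,np.ones_like(d,bool))
# rail ends: end blocks
m=q[(abs(q[:,0]-.615)<.03)&(q[:,1]>-.25)&(q[:,1]<.25)]
for lo in np.arange(-.2,.24,.02):
    a=m[(m[:,1]>lo)&(m[:,1]<lo+.02)]; print(lo.round(2),np.percentile(a[:,2],[50,95]).round(3),end=' ')
```

```text
18.55 [ 0.6091706  -0.09436314  0.37710369] 0.26754878012688393 [-1.25334726 -0.6720854   5.70599832] [[0.999, 0.001, 0.041], [-0.041, -0.0, 0.999], [0.001, -1.0, -0.0]]
-0.2 [0.002 0.062] -0.18 [0.048 0.064] -0.16 [0.038 0.045] -0.14 [0.04  0.067] -0.12 [0.067 0.232] -0.1 [0.23  0.239] -0.08 [0.065 0.194] -0.06 [0.037 0.062] -0.04 [0.036 0.044] -0.02 [0.039 0.044] -0.0 [0.037 0.045] 0.02 [0.037 0.043] 0.04 [0.038 0.045] 0.06 [0.039 0.045] 0.08 [0.038 0.044] 0.1 [0.038 0.046] 0.12 [0.037 0.045] 0.14 [0.043 0.066] 0.16 [0.056 0.066] 0.18 [0.    0.006] 0.2 [-0.     0.007] 0.22 [-0.     0.006]
```

Knob held. First cover the stretch that cannot hold the notch (45 mm), smoothly.

step_arm([
  [0,0,0.005,0,0,0,-1],
  [0,0,0.017,0,0,0,-1],
  [0,0,0.037,0,0,0,-1],
  [0,0,0.062,0,0,0,-1],
  [0,0,0.09,0,0,0,-1],
  [0,0,0.118,0,0,0,-1],
  [0,0,0.143,0,0,0,-1],
  [0,0,0.163,0,0,0,-1],
  [0,0,0.175,0,0,0,-1],
  [0,0,0.18,0,0,0,-1],
])

```text
time: 19.55
position: [0.6109, -0.0498, 0.3771]
tool_rot: [-1.573, 0.031, -0.033]
wrist_force: [-1.8, -4.5, 5.8]
width: 0.268
```

step_arm([
  [0,0,0.002,0,0,0,-1],
  [0,0,0.004,0,0,0,-1],
  [0,0,0.006,0,0,0,-1],
  [0,0,0.008,0,0,0,-1],
  [0,0,0.01,0,0,0,-1],
  [0,0,0.012,0,0,0,-1],
  [0,0,0.014,0,0,0,-1],
  [0,0,0.016,0,0,0,-1],
  [0,0,0.016,0,0,0,-1],
  [0,0,0.016,0,0,0,-1],
])

```text
time: 20.55
position: [0.611, -0.0461, 0.3771]
tool_rot: [-1.573, 0.032, -0.033]
wrist_force: [-2.1, -4.9, 5.9]
width: 0.269
```

step_arm([
  [0,0,0.002,0,0,0,-1],
  [0,0,0.004,0,0,0,-1],
  [0,0,0.006,0,0,0,-1],
  [0,0,0.008,0,0,0,-1],
  [0,0,0.01,0,0,0,-1],
  [0,0,0.012,0,0,0,-1],
  [0,0,0.014,0,0,0,-1],
  [0,0,0.016,0,0,0,-1],
  [0,0,0.016,0,0,0,-1],
  [0,0,0.016,0,0,0,-1],
])

```text
time: 21.55
position: [0.6112, -0.0421, 0.3771]
tool_rot: [-1.573, 0.031, -0.033]
wrist_force: [-1.5, -4.1, 6.1]
width: 0.271
```

step_arm([
  [0,0,0.002,0,0,0,-1],
  [0,0,0.004,0,0,0,-1],
  [0,0,0.006,0,0,0,-1],
  [0,0,0.008,0,0,0,-1],
  [0,0,0.01,0,0,0,-1],
  [0,0,0.012,0,0,0,-1],
  [0,0,0.014,0,0,0,-1],
  [0,0,0.016,0,0,0,-1],
  [0,0,0.016,0,0,0,-1],
  [0,0,0.016,0,0,0,-1],
])

```text
time: 22.55
position: [0.6113, -0.0382, 0.3771]
tool_rot: [-1.573, 0.032, -0.033]
wrist_force: [-1.6, -5.0, 6.3]
width: 0.268
```

step_arm([
  [0,0,0.002,0,0,0,-1],
  [0,0,0.004,0,0,0,-1],
  [0,0,0.006,0,0,0,-1],
  [0,0,0.008,0,0,0,-1],
  [0,0,0.01,0,0,0,-1],
  [0,0,0.012,0,0,0,-1],
  [0,0,0.014,0,0,0,-1],
  [0,0,0.016,0,0,0,-1],
  [0,0,0.016,0,0,0,-1],
  [0,0,0.016,0,0,0,-1],
])

```text
time: 23.55
position: [0.6115, -0.0342, 0.3771]
tool_rot: [-1.573, 0.032, -0.033]
wrist_force: [-0.9, -5.6, 5.6]
width: 0.268
```

step_arm([
  [0,0,0.002,0,0,0,-1],
  [0,0,0.004,0,0,0,-1],
  [0,0,0.006,0,0,0,-1],
  [0,0,0.008,0,0,0,-1],
  [0,0,0.01,0,0,0,-1],
  [0,0,0.012,0,0,0,-1],
  [0,0,0.014,0,0,0,-1],
  [0,0,0.016,0,0,0,-1],
  [0,0,0.016,0,0,0,-1],
  [0,0,0.016,0,0,0,-1],
])

```text
time: 24.55
position: [0.6117, -0.03, 0.3771]
tool_rot: [-1.572, 0.032, -0.033]
wrist_force: [-1.4, -3.9, 6.1]
width: 0.267
```

step_arm([
  [0,0,0.002,0,0,0,-1],
  [0,0,0.004,0,0,0,-1],
  [0,0,0.006,0,0,0,-1],
  [0,0,0.008,0,0,0,-1],
  [0,0,0.01,0,0,0,-1],
  [0,0,0.012,0,0,0,-1],
  [0,0,0.015,0,0,0,-1],
  [0,0,0.018,0,0,0,-1],
  [0,0,0.018,0,0,0,-1],
  [0,0,0.018,0,0,0,-1],
])

```text
time: 25.55
position: [0.6118, -0.0256, 0.3771]
tool_rot: [-1.573, 0.032, -0.033]
wrist_force: [-1.5, -3.7, 5.3]
width: 0.267
```

step_arm([
  [0,0,0.002,0,0,0,-1],
  [0,0,0.004,0,0,0,-1],
  [0,0,0.006,0,0,0,-1],
  [0,0,0.008,0,0,0,-1],
  [0,0,0.01,0,0,0,-1],
  [0,0,0.012,0,0,0,-1],
  [0,0,0.015,0,0,0,-1],
  [0,0,0.018,0,0,0,-1],
  [0,0,0.018,0,0,0,-1],
  [0,0,0.018,0,0,0,-1],
])

```text
time: 26.55
position: [0.612, -0.0209, 0.3771]
tool_rot: [-1.572, 0.032, -0.033]
wrist_force: [-2.3, -2.9, 6.7]
width: 0.264
```

step_arm([
  [0,0,0.002,0,0,0,-1],
  [0,0,0.004,0,0,0,-1],
  [0,0,0.006,0,0,0,-1],
  [0,0,0.008,0,0,0,-1],
  [0,0,0.01,0,0,0,-1],
  [0,0,0.012,0,0,0,-1],
  [0,0,0.015,0,0,0,-1],
  [0,0,0.018,0,0,0,-1],
  [0,0,0.018,0,0,0,-1],
  [0,0,0.018,0,0,0,-1],
])

```text
time: 27.55
position: [0.6122, -0.0165, 0.3771]
tool_rot: [-1.572, 0.032, -0.033]
wrist_force: [-1.8, -3.1, 6.4]
width: 0.266
```

step_arm([
  [0,0,0.002,0,0,0,-1],
  [0,0,0.004,0,0,0,-1],
  [0,0,0.006,0,0,0,-1],
  [0,0,0.008,0,0,0,-1],
  [0,0,0.01,0,0,0,-1],
  [0,0,0.012,0,0,0,-1],
  [0,0,0.014,0,0,0,-1],
  [0,0,0.016,0,0,0,-1],
  [0,0,0.016,0,0,0,-1],
  [0,0,0.016,0,0,0,-1],
])

```text
time: 28.55
position: [0.6123, -0.0125, 0.3772]
tool_rot: [-1.572, 0.031, -0.033]
wrist_force: [-2.4, -3.8, 5.9]
width: 0.271
```

step_arm([
  [0,0,0.002,0,0,0,-1],
  [0,0,0.004,0,0,0,-1],
  [0,0,0.006,0,0,0,-1],
  [0,0,0.008,0,0,0,-1],
  [0,0,0.01,0,0,0,-1],
  [0,0,0.012,0,0,0,-1],
  [0,0,0.014,0,0,0,-1],
  [0,0,0.016,0,0,0,-1],
  [0,0,0.016,0,0,0,-1],
  [0,0,0.016,0,0,0,-1],
])

```text
time: 29.55
position: [0.6125, -0.0086, 0.3771]
tool_rot: [-1.573, 0.032, -0.033]
wrist_force: [-1.1, -4.4, 6.2]
width: 0.266
```

step_arm([
  [0,0,0.002,0,0,0,-1],
  [0,0,0.004,0,0,0,-1],
  [0,0,0.006,0,0,0,-1],
  [0,0,0.008,0,0,0,-1],
  [0,0,0.01,0,0,0,-1],
  [0,0,0.012,0,0,0,-1],
  [0,0,0.014,0,0,0,-1],
  [0,0,0.016,0,0,0,-1],
  [0,0,0.016,0,0,0,-1],
  [0,0,0.016,0,0,0,-1],
])

```text
time: 30.55
position: [0.6126, -0.0046, 0.3771]
tool_rot: [-1.573, 0.032, -0.033]
wrist_force: [-2.2, -3.8, 6.5]
width: 0.267
```

step_arm([
  [0,0,0.002,0,0,0,-1],
  [0,0,0.004,0,0,0,-1],
  [0,0,0.006,0,0,0,-1],
  [0,0,0.008,0,0,0,-1],
  [0,0,0.01,0,0,0,-1],
  [0,0,0.012,0,0,0,-1],
  [0,0,0.014,0,0,0,-1],
  [0,0,0.016,0,0,0,-1],
  [0,0,0.016,0,0,0,-1],
  [0,0,0.016,0,0,0,-1],
])

```text
time: 31.55
position: [0.6128, -0.0007, 0.3771]
tool_rot: [-1.573, 0.032, -0.033]
wrist_force: [-2.1, -4.8, 7.6]
width: 0.27
```

step_arm([
  [0,0,0.002,0,0,0,-1],
  [0,0,0.004,0,0,0,-1],
  [0,0,0.006,0,0,0,-1],
  [0,0,0.008,0,0,0,-1],
  [0,0,0.01,0,0,0,-1],
  [0,0,0.012,0,0,0,-1],
  [0,0,0.014,0,0,0,-1],
  [0,0,0.016,0,0,0,-1],
  [0,0,0.016,0,0,0,-1],
  [0,0,0.016,0,0,0,-1],
])

```text
time: 32.55
position: [0.6129, 0.0032, 0.3771]
tool_rot: [-1.573, 0.032, -0.033]
wrist_force: [-1.8, -4.9, 6.3]
width: 0.263
```

step_arm([
  [0,0,0.002,0,0,0,-1],
  [0,0,0.004,0,0,0,-1],
  [0,0,0.006,0,0,0,-1],
  [0,0,0.008,0,0,0,-1],
  [0,0,0.01,0,0,0,-1],
  [0,0,0.012,0,0,0,-1],
  [0,0,0.014,0,0,0,-1],
  [0,0,0.016,0,0,0,-1],
  [0,0,0.016,0,0,0,-1],
  [0,0,0.016,0,0,0,-1],
])

```text
time: 33.55
position: [0.6131, 0.0075, 0.3771]
tool_rot: [-1.572, 0.032, -0.033]
wrist_force: [-2.5, -3.8, 6.8]
width: 0.268
```

step_arm([
  [0,0,0.002,0,0,0,-1],
  [0,0,0.004,0,0,0,-1],
  [0,0,0.006,0,0,0,-1],
  [0,0,0.008,0,0,0,-1],
  [0,0,0.01,0,0,0,-1],
  [0,0,0.012,0,0,0,-1],
  [0,0,0.014,0,0,0,-1],
  [0,0,0.016,0,0,0,-1],
  [0,0,0.016,0,0,0,-1],
  [0,0,0.016,0,0,0,-1],
])

```text
time: 34.55
position: [0.6133, 0.0114, 0.3771]
tool_rot: [-1.572, 0.032, -0.033]
wrist_force: [-2.5, -3.6, 6.7]
width: 0.266
```

step_arm([
  [0,0,0.002,0,0,0,-1],
  [0,0,0.004,0,0,0,-1],
  [0,0,0.006,0,0,0,-1],
  [0,0,0.008,0,0,0,-1],
  [0,0,0.01,0,0,0,-1],
  [0,0,0.012,0,0,0,-1],
  [0,0,0.014,0,0,0,-1],
  [0,0,0.016,0,0,0,-1],
  [0,0,0.016,0,0,0,-1],
  [0,0,0.016,0,0,0,-1],
])

```text
time: 35.55
position: [0.6134, 0.0154, 0.3771]
tool_rot: [-1.572, 0.032, -0.033]
wrist_force: [-2.0, -4.6, 7.0]
width: 0.271
```

step_arm([
  [0,0,0.002,0,0,0,-1],
  [0,0,0.004,0,0,0,-1],
  [0,0,0.006,0,0,0,-1],
  [0,0,0.008,0,0,0,-1],
  [0,0,0.01,0,0,0,-1],
  [0,0,0.012,0,0,0,-1],
  [0,0,0.014,0,0,0,-1],
  [0,0,0.016,0,0,0,-1],
  [0,0,0.016,0,0,0,-1],
  [0,0,0.016,0,0,0,-1],
])

```text
time: 36.55
position: [0.6136, 0.0193, 0.3771]
tool_rot: [-1.573, 0.032, -0.033]
wrist_force: [-2.8, -4.8, 6.1]
width: 0.271
```

step_arm([
  [0,0,0.002,0,0,0,-1],
  [0,0,0.004,0,0,0,-1],
  [0,0,0.006,0,0,0,-1],
  [0,0,0.008,0,0,0,-1],
  [0,0,0.01,0,0,0,-1],
  [0,0,0.012,0,0,0,-1],
  [0,0,0.014,0,0,0,-1],
  [0,0,0.016,0,0,0,-1],
  [0,0,0.016,0,0,0,-1],
  [0,0,0.016,0,0,0,-1],
])

```text
time: 37.55
position: [0.6137, 0.0233, 0.3771]
tool_rot: [-1.573, 0.032, -0.033]
wrist_force: [-1.9, -5.3, 6.9]
width: 0.267
```

step_arm([
  [0,0,0.002,0,0,0,-1],
  [0,0,0.004,0,0,0,-1],
  [0,0,0.006,0,0,0,-1],
  [0,0,0.008,0,0,0,-1],
  [0,0,0.01,0,0,0,-1],
  [0,0,0.012,0,0,0,-1],
  [0,0,0.014,0,0,0,-1],
  [0,0,0.016,0,0,0,-1],
  [0,0,0.016,0,0,0,-1],
  [0,0,0.016,0,0,0,-1],
])

```text
time: 38.55
position: [0.6139, 0.0283, 0.3771]
tool_rot: [-1.57, 0.031, -0.032]
wrist_force: [-2.6, 1.0, 6.1]
width: 0.266
```

step_arm([
  [0,0,0.002,0,0,0,-1],
  [0,0,0.004,0,0,0,-1],
  [0,0,0.006,0,0,0,-1],
  [0,0,0.008,0,0,0,-1],
  [0,0,0.01,0,0,0,-1],
  [0,0,0.012,0,0,0,-1],
  [0,0,0.014,0,0,0,-1],
  [0,0,0.016,0,0,0,-1],
  [0,0,0.016,0,0,0,-1],
  [0,0,0.016,0,0,0,-1],
])

```text
time: 39.55
position: [0.614, 0.0315, 0.3771]
tool_rot: [-1.572, 0.032, -0.033]
wrist_force: [-2.0, -3.9, 6.0]
width: 0.269
```

Snap-in signature at y≈0.028 (force changed from −5 to +1 N). Probing 1.5 mm further should meet the far slope.

step_arm([
  [0,0,0.002,0,0,0,-1],
  [0,0,0.004,0,0,0,-1],
  [0,0,0.006,0,0,0,-1],
  [0,0,0.006,0,0,0,-1],
  [0,0,0.006,0,0,0,-1],
  [0,0,0.006,0,0,0,-1],
  [0,0,0.006,0,0,0,-1],
  [0,0,0.006,0,0,0,-1],
  [0,0,0.006,0,0,0,-1],
  [0,0,0.006,0,0,0,-1],
])

```text
time: 40.55
position: [0.614, 0.0323, 0.3771]
tool_rot: [-1.574, 0.032, -0.033]
wrist_force: [-2.1, -7.3, 7.3]
width: 0.267
```

Force rises to −7 N while the carriage resists, so it sits in the notch. Easing back to unload.

step_arm([
  [0,0,-0.002,0,0,0,-1],
  [0,0,-0.004,0,0,0,-1],
  [0,0,-0.006,0,0,0,-1],
  [0,0,-0.006,0,0,0,-1],
  [0,0,-0.006,0,0,0,-1],
  [0,0,-0.006,0,0,0,-1],
  [0,0,-0.006,0,0,0,-1],
  [0,0,-0.006,0,0,0,-1],
  [0,0,-0.006,0,0,0,-1],
  [0,0,-0.006,0,0,0,-1],
])

```text
time: 41.55
position: [0.614, 0.0317, 0.3771]
tool_rot: [-1.572, 0.032, -0.033]
wrist_force: [-2.3, -2.9, 6.0]
width: 0.271
```

Run:
```python
from plan import *
p,d=manip.camera('wrist'); p2,d2=manip.camera('scene'); s=manip.observe(); print(s['time'],s['position'],s['width'],s['wrist_force'])
cv2.imwrite('pics/w7.png',np.hstack([cv2.resize(p[:,:,::-1],(400,300)),cv2.resize(p2[110:270,160:373,::-1],(400,300))]))
```

```text
41.65 [0.61401837 0.03166295 0.37708987] 0.2657718441302865 [-2.1769997  -3.44490252  6.55261182]
```

View pics/w7.png

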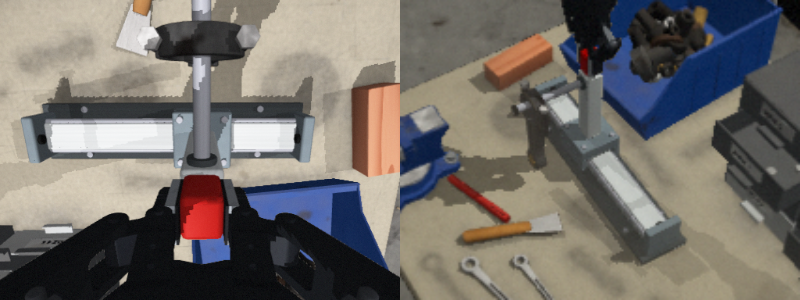

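Left: knob held at (203,205), rod on the bar at (205,40). Right: the rod hangs on the bar with the carriage mid-rail. One more small unload as a seating check.

step_arm([
  [0,0,-0.002,0,0,0,-1],
  [0,0,-0.004,0,0,0,-1],
  [0,0,-0.005,0,0,0,-1],
  [0,0,-0.005,0,0,0,-1],
  [0,0,-0.005,0,0,0,-1],
  [0,0,-0.005,0,0,0,-1],
  [0,0,-0.005,0,0,0,-1],
  [0,0,-0.005,0,0,0,-1],
  [0,0,-0.005,0,0,0,-1],
  [0,0,-0.005,0,0,0,-1],
])

```text
time: 42.65
position: [0.614, 0.031, 0.3771]
tool_rot: [-1.57, 0.031, -0.032]
wrist_force: [-2.3, -0.3, 6.1]
width: 0.268
```

step_arm([
  [0,0,-0.003,0,0,0,-1],
  [0,0,-0.006,0,0,0,-1],
  [0,0,-0.009,0,0,0,-1],
  [0,0,-0.009,0,0,0,-1],
  [0,0,-0.009,0,0,0,-1],
  [0,0,-0.009,0,0,0,-1],
  [0,0,-0.009,0,0,0,-1],
  [0,0,-0.009,0,0,0,-1],
  [0,0,-0.009,0,0,0,-1],
  [0,0,-0.009,0,0,0,-1],
])

```text
time: 43.65
position: [0.6139, 0.029, 0.3771]
tool_rot: [-1.57, 0.031, -0.032]
wrist_force: [-2.7, 1.9, 6.0]
width: 0.27
```

Forces against tool position fit a single curve, which suggests the carriage is fixed and only the grip flexes. I'll check by image registration of the carriage base while the tool moves 2 mm.

Run:
```python
from plan import *
p=np.mean([manip.camera('scene')[0] for _ in range(4)],0); w=np.mean([manip.camera('wrist')[0] for _ in range(2)],0); np.savez('A.npz',p=p,w=w); print(manip.observe()['position'],manip.observe()['wrist_force'])
```

```text
[0.61393116 0.02901382 0.37708293] [-2.01520432  1.2055941   6.31114559]
```

step_arm([
  [0,0,0.003,0,0,0,-1],
  [0,0,0.006,0,0,0,-1],
  [0,0,0.009,0,0,0,-1],
  [0,0,0.009,0,0,0,-1],
  [0,0,0.009,0,0,0,-1],
  [0,0,0.009,0,0,0,-1],
  [0,0,0.009,0,0,0,-1],
  [0,0,0.009,0,0,0,-1],
  [0,0,0.009,0,0,0,-1],
  [0,0,0.009,0,0,0,-1],
])

```text
time: 44.95
position: [0.614, 0.0307, 0.3771]
tool_rot: [-1.571, 0.031, -0.033]
wrist_force: [-1.8, -0.9, 5.7]
width: 0.272
```

Run:
```python
from plan import *
p=np.mean([manip.camera('scene')[0] for _ in range(4)],0); w=np.mean([manip.camera('wrist')[0] for _ in range(2)],0); s=manip.observe(); print(s['time'],s['position'],s['wrist_force'],s['width'])
A=np.load('A.npz'); np.savez('B.npz',p=p,w=w)
i=manip.camera_info('scene'); f=192/np.tan(np.radians(i['fovy'])/2); K=np.array([[f,0,i['cx']],[0,f,i['cy']],[0,0,1]])
Rt=R.from_rotvec(i['rotation']).inv()
P=np.array([[.609,.031,.07],[.609,.033,.07],[.609,.031,.13],[.609,.031,.21]]); uv=cv2.projectPoints(P,Rt.as_rotvec(),Rt.apply(-np.array(i['origin'])),K,np.array(i['dist_coeffs']))[0].reshape(-1,2); print('px',uv.round(2).tolist())
g=lambda x:cv2.cvtColor(x.astype(np.uint8),cv2.COLOR_RGB2GRAY).astype(np.float32)
a,b=g(A['p']),g(p)
for n,(u,v),h,k in (('base',uv[0],10,14),('col',uv[2],9,12),('gripper',uv[3]-[0,35],14,20),('table',uv[0]+[-30,70],14,20)):
    u,v=int(u),int(v); t=a[v-h:v+h,u-k:u+k]; q=b[v-h:v+h,u-k:u+k]
    T,_=cv2.findTransformECC(t,q,np.eye(2,3,dtype=np.float32),cv2.MOTION_TRANSLATION) and cv2.findTransformECC(t,q,np.eye(2,3,dtype=np.float32),cv2.MOTION_TRANSLATION)[::-1]
    print(n,T[:,2].round(2))
```

```text
45.25 [0.61399898 0.03077332 0.37708423] [-2.76866456 -0.95326219  5.31658358] 0.2699955255560744
px [[258.8, 179.29], [258.43, 178.86], [258.87, 165.28], [258.99, 145.04]]
base [-0.48 -0.33]
col [-0.14 -0.28]
gripper [-0.58 -0.42]
table [0.01 0.01]
```

step_arm([
  [0,0,0.003,0,0,0,-1],
  [0,0,0.006,0,0,0,-1],
  [0,0,0.009,0,0,0,-1],
  [0,0,0.012,0,0,0,-1],
  [0,0,0.014,0,0,0,-1],
  [0,0,0.014,0,0,0,-1],
  [0,0,0.014,0,0,0,-1],
  [0,0,0.014,0,0,0,-1],
  [0,0,0.014,0,0,0,-1],
  [0,0,0.014,0,0,0,-1],
])

```text
time: 46.25
position: [0.6141, 0.0326, 0.3771]
tool_rot: [-1.575, 0.032, -0.034]
wrist_force: [-3.0, -8.8, 6.8]
width: 0.267
```

step_arm([
  [0,0,-0.004,0,0,0,-1],
  [0,0,-0.008,0,0,0,-1],
  [0,0,-0.012,0,0,0,-1],
  [0,0,-0.016,0,0,0,-1],
  [0,0,-0.02,0,0,0,-1],
  [0,0,-0.024,0,0,0,-1],
  [0,0,-0.028,0,0,0,-1],
  [0,0,-0.028,0,0,0,-1],
  [0,0,-0.028,0,0,0,-1],
  [0,0,-0.028,0,0,0,-1],
])

```text
time: 47.25
position: [0.6139, 0.0282, 0.3771]
tool_rot: [-1.568, 0.031, -0.032]
wrist_force: [-2.3, 4.7, 6.2]
width: 0.267
```

The far-side probe gives −8.8 N and the back-side probe +4.7 N. Both exceed free sliding (3–5 N), so the notch is confirmed, centred at y≈0.030. Settling there.

step_arm([
  [0,0,0.004,0,0,0,-1],
  [0,0,0.008,0,0,0,-1],
  [0,0,0.012,0,0,0,-1],
  [0,0,0.015,0,0,0,-1],
  [0,0,0.015,0,0,0,-1],
  [0,0,0.013,0,0,0,-1],
  [0,0,0.013,0,0,0,-1],
  [0,0,0.013,0,0,0,-1],
  [0,0,0.013,0,0,0,-1],
  [0,0,0.013,0,0,0,-1],
])

```text
time: 48.25
position: [0.614, 0.0307, 0.3771]
tool_rot: [-1.57, 0.031, -0.032]
wrist_force: [-1.5, -0.5, 6.8]
width: 0.266
```

Run:
```python
from plan import *
p,d=manip.camera('wrist'); s=manip.observe()
for o in manip.silhouettes('wrist','rod_eye')[:1]:
    q,_,_=cloud('wrist',d,o['mask']); print(o['confidence'],np.percentile(q,[2,50,98],axis=0).round(3).tolist())
print(s['time'],s['position'],s['width'],s['wrist_force']); print(manip.hand_in())
```

```text
0.71 [[0.515, 0.001, 0.143], [0.524, 0.032, 0.192], [0.532, 0.063, 0.197]]
48.3 [0.61401113 0.0306957  0.37710434] 0.2686831068608678 [-2.03997246  0.36136713  6.14397542]
the job is handed in; nothing more can be done
None
```

I hung the rod by its large eye on the bar and let go of it. I then took the red knob and slid the carriage about 125 mm into the notch, and handed in at 48.3 s still holding the knob. I didn't touch the other tools and parts.

- **Rod:** the last wrist picture shows it hanging about 7 mm on the robot side of the bar's middle, with its top at z ≈ 0.197. That is between the collar and the button.
- **Knob:** still gripped at the end, with an opening of about 23 mm and a sideways force near 0 N.
- **Notch:** the ball's position can't be read directly, so this rests on forces.
    - The forward drag of 4–5 N flipped to +1 N at y ≈ 0.028.
    - Small probes then met −8.8 N on the far side and +4.7 N on the near side.
    - I estimate the centre at y = 0.030 to 0.0315 and stopped at 0.0307, so I believe the ball is seated to within about 1 mm.
- **Check that disagreed:** I expected the carriage to stay still under a 2 mm tool move, but the image comparison showed it moving with the tool. I then relied on the wider probes instead.

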